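# Stand the clutch plate up for inspection

## Robot

A 7-joint arm with a two-finger parallel gripper is mounted at the origin on the work surface. World frame = base frame: x ahead of the robot, y to its left, z up, the work surface at z = 0. Lengths are in m, angles in rad, forces in N, time in s.
With the tool pointing down it reaches from about 0.35 to 0.9 m from the base axis. Payload 8.1 kg.
Tool frame: the origin (TCP) lies at the very end of the fingers, on their centre line; the grasp point (between the pads) lies 19 mm behind it (arm.tcp_to_grasp is the z of the grasp point in the tool frame, in m); z points along the fingers, y is the line along which they close (so a half turn about z gives the same grasp; the last joint's range is limited). The gripper opens to 92 mm and grips with 3 to 60 N. Pads are 19 mm wide; open, the fingers measure 130 mm over their backs; the gripper's body (75 mm by 190 mm) begins 47 mm behind the grasp point.
Start: joints at [1.17, 0.434, 0.025, 1.573, -0.012, 1.134, -0.075], TCP at [0.183, -0.598, 0.227] pointing down, gripper open.
Joint ranges: [-2.62, 2.62], [-0.44, 2.09], [-1.27, 1.32], [0.08, 2.57], [-1.32, 4.46], [0.12, 2], [-2.74, 2.74]. Speed limits (rad/s): [2.22, 2.22, 3.01, 3.01, 3.14, 3.14, 3.14].

## Interface

Orientations are given as a rotation vector (axis times angle).
In Python, from cell import readout, vision, sign_off, arm gives the robot as it stands. The module is installed in compiled form; this text tells all that it offers.
- The arm moves only by the shell command python3 -m creep 'ROWS' [FORCE]. ROWS is JSON, a list of rows, each a list of 5 numbers: the shift along the tool's x, y, z in units of 4 cm (1.0 is 4 cm), then the turn about the tool's z in units of 4 degrees (1.0 is 4 degrees), then the opening, from 0 (shut) to 1 (fully open). A call has 1 to 12 rows; each row shifts and turns the commanded pose from where the row before left it, along the tool's axes as they then stand; what a row does not reach is not made up. A row lasts 1/8 s, in which the tool goes at most 62.5 mm and 10.7 degrees, less where a joint would pass 70% of its speed; a pose out of reach is approached as far as the arm can. A call with a number of a shift or a turn outside -1 to 1 is refused whole. A call with a gripper value outside its range is refused whole. The fingers move at their own pace and stop on an object; FORCE is the grip in N (left out, the last holds). Time passes only in rows, so rows that do not move let the fingers close. It gives the time, the measured TCP pose, the force, the opening and the grip force at its end, in the units of the state.
- readout.observe(): the state, without advancing time (a new reading comes with each control period).
- vision.get_image(name): name is "scene" or "top" or "wrist"; returns a dict with "pixels" (480x640x3 uint8, blue, green, red), "z_map" (480x640 float32, m along the optical axis (not along the pixel's ray), 0 where there is no reading), "camera_matrix" (3x3 intrinsics, pixels), "k1" (the pictures are not rectified: a ray, as slopes to the right and down, at radius r is drawn at 1 + k1 r^2 times it, then the intrinsics apply), "position" and "rotation" of the camera in the world. Camera axes: x right, y up, looking along -z (the intrinsics and any distortion apply to the point x, -y, -z); pixel columns grow to the right and rows downward; lengths in m; the calibration is good to about 2 mm. A picture is of the moment at which its call begins.
- sign_off(): hands the job in; it is judged then, once.
The state is a dict: "clock": time; "joints": joint angles; "dq": joint speeds; "joint_efforts": joint torques, N m; "position": TCP position; "ee_rot": TCP orientation; "force": force on the tool from outside, world axes, zero at the start; "ft_torque": the same for the moment, N m; "width": opening from 0.0 (shut) to 1.0 (fully open); "gripper_force": force on a finger pad.
Only numpy, scipy, OpenCV 4.12 (cv2) and the standard library are available. Lean on these libraries where they do the work, as an engineer would, in place of code of your own. Each camera call takes 0.05 s, during which the arm holds its last target. There are 200 camera calls.

## Task

On the inspection stand, swing the clear cover open by its orange bar until it rests on its stop. Then slide the steel plate along the bed against the blue fence and tip it up on its far edge, keeping that edge down on the bed, until it stands squarely upright leaning back on the fence; let go and leave both like that, and do not disturb the other things on the bench.

Things in the scene. Friction and masses are not known exactly. Their poses are not given: they have to be found in the camera images.
- stand: fixed inspection stand. Origin on the bench; x runs along the bed to the fence (away from the robot within 20 degrees), y left, z up. In mm: dark steel bed x -45..115, y -65..65, top z 50; free bench before it. Blue hinge wall x -80..50, y 82..90, 80 high; beside it at x 45 the cover's stop post, to y 122, z 145. Thin rest post under the cover: x 31..43, y -88..-80, 82 high
- cover (a joint): angle of the clear cover, rad: 0 closed, flat above the plate; 1.83 open on its stop, 15 degrees past upright to the left. Free hinge: falls shut below about 1.57, falls onto the stop beyond. 0.25 kg. Panel 115 x 165 x 5 mm, spanning x -70..45 of the stand; its free edge (orange strip 9 mm thick) is 170 mm from the hinge axis
- cover_bar (a point): middle of the cover's orange pull bar, which moves with it: round, diameter 10, 90 mm long, parallel to the stand's x, in the plane of the cover, 210 mm from the hinge axis and 35 mm clear of the cover's edge, with an arm at either end. Closed, it lies right of the stand, 85 mm above the bench. It can be pinched from above and turns in the grip
- cover_hinge (a point): point on the hinge axis level with cover_bar: x -20, y 85, z 85 mm of the stand. The axis runs along the stand's x; the bar swings up and over to the left (+y)
- fence_foot (a point): middle of the fence's foot: x 70, y 0, z 50 mm of the stand. The fence is two blue posts at y -35 and 35, each 16 mm wide and 12 thick, 134 mm long, whose front faces rise from the bed at x 70 and lean back (to +x) by 10 degrees, with a rail across their backs
- plate: flat steel plate, 150 x 110 x 6 mm (its x, y, z), 0.4 to 0.7 kg, a 56 mm hole in the middle. Origin: centre of its underside. It starts flat on the bed, its x within 6 degrees of the stand's x, its far edge some 5 to 30 mm short of the fence, its near end overhanging the front of the bed by 35 to 65 mm, 50 mm above the bench, so that a fingertip fits under it
- plate_foot (a point): middle of the plate's far end face (the edge to pivot on), 75 mm along +x from its middle, at mid-thickness
- plate_near (a point): middle of the plate's near end face, 75 mm along -x from its middle, at mid-thickness
- can: bystander: spray can, diameter 60, 180 mm tall, origin centre of base; one of can, filter and jar stands before the stand at the left, one before it at the right, one at the right of it
- filter: bystander: orange oil filter, diameter 76, 90 mm tall, origin centre of base
- jar: bystander: jar with a yellow cap, diameter 64, 100 mm tall, origin centre of base
- cup: bystander: small steel cup, diameter 44, 34 mm tall, origin centre of base; stands before the stand, near the plate's overhang, to the left or right
- spring1: bystander: dark coil spring standing up (rigid), diameter 33, 50 mm tall, origin centre of base; on the other side from the cup
- spring2: bystander: dark coil spring standing up (rigid), diameter 33, 50 mm tall, origin centre of base; left of the stand
- wrench: bystander: wrench 170 mm long lying flat, left of the stand
Mind the look-alikes: they are no part of the job. Several things have the shape of the plate; the one meant has the colours described above.

How it is judged:
On the way, in this order (a step that is already met when the one before it is completed fails the run):
1. the cover is open on its stop while the plate still lies flat on the bed (value of joint cover above 1.75 rad and angle between plate's own z axis and vertical below 0.3 rad), for 0.2 s.
2. the plate is being tipped (between 35 and 75 degrees) with its far edge down on the bed at the fence (angle between plate's own z axis and vertical between 0.61 and 1.31 rad and x of plate_foot in the frame of stand between 0.045 and 0.085 m and z of plate_foot in the frame of stand below 0.068 m), for 0.05 s.
At the end, for the whole second after the job is handed in: Cover open on its stop (above 1.75 rad). Plate at rest, leaning on the fence, turned 94 to 107 degrees from flat, square within 7 degrees; middle of its lower edge at x 45 to 85, y -35 to 35 mm of the stand (fence foot x = 70), under 68 mm above the bench (value of joint cover above 1.75 rad and angle between plate's own z axis and vertical between 1.64 and 1.87 rad and x of plate_foot in the frame of stand between 0.045 and 0.085 m and z of plate_foot in the frame of stand below 0.068 m and y of plate_foot in the frame of stand between -0.035 and 0.035 m and angle between the y axis of plate and the y axis of stand, either way round below 0.12 rad and linear speed of plate below 0.02 m/s); the robot touches nothing.
It fails at once if the plate's far edge is lifted more than about 25 mm off the bed, or the plate leaves the bed (z of plate_foot in the frame of stand above 0.08 m or z of plate_foot in the frame of stand below 0.04 m).
It fails at once if a bystander is moved more than 30 mm (distance of any of can, filter, jar, cup, spring1, spring2, wrench from where it was at the start of the episode above 0.03 m).
It fails at once if a standing bystander is knocked over (angle between any of can, filter, jar, cup, spring1, spring2's own z axis and vertical above 0.5 rad).
It also fails if it takes over 61 s, if anything falls off the work surface, if the arm or the gripper's body presses on something with over 40 N, if the wrist force passes 120 N, or if a joint passes its speed limit or range.

## Working session

There is one attempt and no reset: what is moved stays moved. The work goes in short steps, Python scripts to look and compute and a shell command to move; the robot and the scene stay as the last step left them, time stands still between calls to the robot, and variables do not carry over. Pictures are saved under pics/ and viewed, at most 10 in all, crops included, and the job is handed in when it is done.

```bash
mkdir -p pics; cat > h.py <<'E'
import numpy as np, cv2
from cell import readout, vision, sign_off, arm
from scipy.spatial.transform import Rotation as R
def grab(n):
    d=vision.get_image(n); np.savez('/tmp/%s.npz'%n,**d); return d
def cloud(d):
    K=np.array(d["camera_matrix"]);k1=float(d["k1"]);z=d["z_map"]
    h,w=z.shape
    u,v=np.meshgrid(np.arange(w),np.arange(h))
    xd=(u-K[0,2])/K[0,0];yd=(v-K[1,2])/K[1,1]
    x,y=xd.copy(),yd.copy()
    for _ in range(20):
        s=1+k1*(x*x+y*y);x=xd/s;y=yd/s
    P=np.stack([x*z,-y*z,-z],-1)
    Rm=np.array(d["rotation"])
    if Rm.shape!=(3,3): Rm=R.from_rotvec(Rm).as_matrix()
    return P@Rm.T+np.array(d["position"])
E
python3 - <<'E'
from h import *
for n in ["scene","top"]:
    d=grab(n);cv2.imwrite(f'pics/{n}0.png',d["pixels"]);print(n,d["position"],d["rotation"],d["k1"],np.array(d["camera_matrix"]).tolist())
o=readout.observe();print({k:np.round(v,3).tolist() for k,v in o.items()}); print([a for a in dir(arm) if a[0]!='_'])
E
```

```text
scene [ 1.09161188 -0.16668297  0.84645179] [0.55136992 0.39975445 1.21458085] -0.06033855568987813 [[555.0116407287869, 0.0, 317.27870645000746], [0.0, 555.0116407287869, 244.24580433986486], [0.0, 0.0, 1.0]]
top [0.46460573 0.04483081 1.40496884] [ 0.03676938 -0.0539955  -1.55766062] -0.19736841744387276 [[588.5391084423431, 0.0, 323.9318895938957], [0.0, 588.5391084423431, 257.1698725408349], [0.0, 0.0, 1.0]]
{'clock': 0.1, 'joints': [1.17, 0.435, 0.025, 1.574, -0.012, 1.134, -0.075], 'dq': [0.0, -0.003, 0.001, -0.002, 0.001, 0.001, 0.001], 'joint_efforts': [0.005, -66.913, 0.989, -31.515, -0.061, 0.037, -0.0], 'position': [0.183, -0.597, 0.226], 'ee_rot': [-3.105, -0.466, 0.001], 'force': [-0.296, 0.186, 0.995], 'ft_torque': [-0.011, -0.005, 0.006], 'gripper_force': 0.0, 'width': 1.001}
['PlanningError', 'tcp_to_grasp']
```

View pics/top0.png

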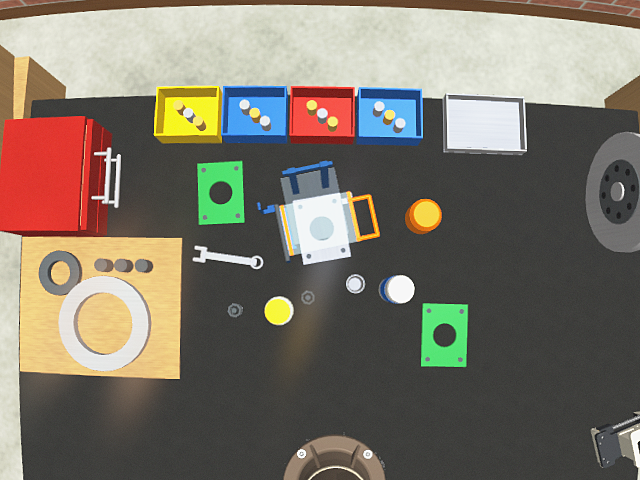

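View pics/scene0.png

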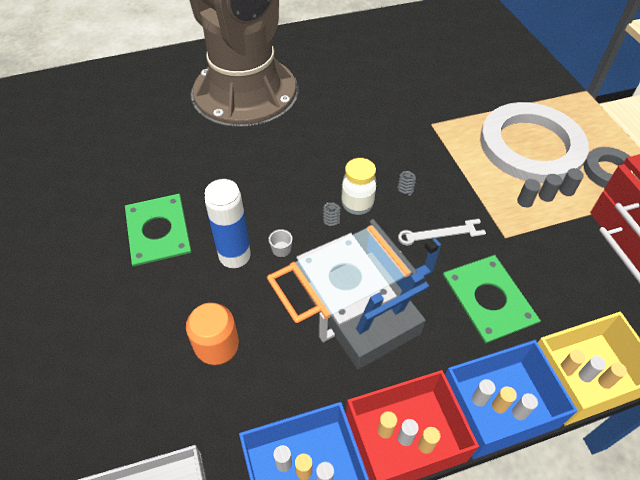

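The top view shows the stand near (318,215), the bar at about (372,215), filter right (424,215), can (398,290), cup (355,284), spring1 (308,297), jar (279,310), spring2 (235,310) and wrench (228,258). The scene view agrees: the cover is closed and the plate's near end is toward the robot.

```bash
cat > m.py <<'E'
from h import *
def load(n): return dict(np.load('/tmp/%s.npz'%n))
for n in ["top","scene"]:
    d=load(n);P=cloud(d);hsv=cv2.cvtColor(d["pixels"],cv2.COLOR_BGR2HSV);H,S,V=hsv[...,0],hsv[...,1],hsv[...,2]
    def reg(a,b,c,e):
        m=np.zeros(H.shape,bool);m[b:e,a:c]=1;return m
    zb=reg(240,150,390,275) if n=="top" else reg(260,215,440,360)
    o=P[zb&(H>5)&(H<22)&(S>140)&(d["z_map"]>0)]
    np.save(f'/tmp/or_{n}.npy',o)
    b=P[zb&(H>98)&(H<125)&(S>120)&(d["z_map"]>0)]
    np.save(f'/tmp/bl_{n}.npy',b)
    print(n,len(o),len(b),'bench z',np.median(P[350:360,250:260,2]) if n=="top" else np.median(P[140:170,50:100,2]))
    bb=o[(o[:,2]>.06)&(o[:,2]<.11)]
    # bar = the most negative y' extent
    from scipy.optimize import minimize
    def cost(p):
        c,s=np.cos(p[2]),np.sin(p[2]);q=(bb[:,:2]-p[:2])@np.array([[c,-s],[s,c]])
        x,y=q[:,0],q[:,1]
        def seg(ax,ay,bx,by):
            A=np.array([ax,ay]);D=np.array([bx-ax,by-ay]);t=np.clip(((q-A)@D)/(D@D),0,1)
            return np.linalg.norm(q-A-t[:,None]*D,axis=1)
        dd=np.min([seg(-.065,-.125,.025,-.125),seg(-.065,-.125,-.065,-.085),seg(.025,-.125,.025,-.085),seg(-.07,-.083,.045,-.083),seg(-.07,.08,.045,.08)],0)
        return np.mean(np.minimum(dd,.02)**2)
    best=min((minimize(cost,[x,y,w],method='Nelder-Mead',options=dict(xatol=1e-5,fatol=1e-10,maxiter=2000)) for x in(.49,.53,.57) for y in(.03,.06,.09) for w in(0,.2,-.2)),key=lambda r:r.fun)
    p=best.x;print('stand',p.round(4),np.degrees(p[2]),best.fun**.5)
    c,s=np.cos(p[2]),np.sin(p[2]);M=np.array([[c,-s],[s,c]])
    q=(b[:,:2]-p[:2])@M
    for lo,hi in[(.06,.085),(.1,.15),(.15,.2)]:
        k=(b[:,2]>lo)&(b[:,2]<hi);print('blue z',lo,hi,k.sum(),np.percentile(q[k],[2,50,98],axis=0).round(3).tolist() if k.any() else'')
    # objects by height cluster
    k=(P[...,2]>.015)&(P[...,0]>.25)&(P[...,0]<.95)&(abs(P[...,1]-.05)<.4)
    nl,lab,st,ce=cv2.connectedComponentsWithStats(k.astype(np.uint8))
    for i in range(1,nl):
        if 40<st[i,4]<6000:
            w=P[lab==i];t=w[w[:,2]>w[:,2].max()-.012];print(ce[i].round().tolist(),st[i,4],'top c',t.mean(0).round(3).tolist(),'stand xy',((t.mean(0)[:2]-p[:2])@M).round(3))
E
python3 m.py
```

```text
top 318 683 bench z -0.0007335378733619446
stand [0.628  0.0489 0.2237] 12.818938801831944 0.0036252076581108636
blue z 0.06 0.085 119 [[0.038, -0.042], [0.05, 0.091], [0.078, 0.113]]
blue z 0.1 0.15 233 [[0.038, -0.051], [0.088, 0.012], [0.11, 0.118]]
blue z 0.15 0.2 260 [[0.09, -0.052], [0.101, -0.009], [0.109, 0.048]]
[218.0, 112.0] 3180 top c [0.465, 0.045, 1.405] stand xy [-0.16   0.032]
[322.0, 113.0] 1364 top c [0.465, 0.045, 1.405] stand xy [-0.16   0.032]
[391.0, 114.0] 1526 top c [0.465, 0.045, 1.405] stand xy [-0.16   0.032]
[456.0, 121.0] 543 top c [0.465, 0.045, 1.405] stand xy [-0.16   0.032]
[189.0, 115.0] 366 top c [0.884, 0.36, 0.056] stand xy [0.318 0.247]
[255.0, 115.0] 371 top c [0.465, 0.045, 1.405] stand xy [-0.16   0.032]
[312.0, 107.0] 125 top c [0.903, 0.064, 0.055] stand xy [ 0.271 -0.046]
[378.0, 108.0] 131 top c [0.465, 0.045, 1.405] stand xy [-0.16   0.032]
[322.0, 115.0] 112 top c [0.465, 0.045, 1.405] stand xy [-0.16   0.032]
[389.0, 116.0] 114 top c [0.883, -0.12, 0.055] stand xy [ 0.211 -0.221]
[332.0, 123.0] 131 top c [0.864, 0.015, 0.056] stand xy [
[... 1717 characters left out ...]
 392 top c [0.866, 0.174, 0.055] stand xy [0.254 0.073]
[504.0, 398.0] 382 top c [0.886, 0.199, 0.055] stand xy [0.279 0.092]
[525.0, 405.0] 389 top c [0.906, 0.224, 0.055] stand xy [0.304 0.112]
[387.0, 424.0] 355 top c [0.866, 0.014, 0.055] stand xy [ 0.219 -0.083]
[408.0, 431.0] 377 top c [0.886, 0.04, 0.055] stand xy [ 0.244 -0.063]
[429.0, 439.0] 367 top c [0.906, 0.065, 0.055] stand xy [ 0.269 -0.043]
[173.0, 459.0] 711 top c [0.82, -0.292, 0.038] stand xy [ 0.107 -0.373]
[282.0, 457.0] 354 top c [0.866, -0.145, 0.055] stand xy [ 0.184 -0.239]
[303.0, 465.0] 350 top c [0.886, -0.12, 0.055] stand xy [ 0.209 -0.218]
[325.0, 471.0] 268 top c [0.906, -0.094, 0.055] stand xy [ 0.234 -0.198]
```

```bash
cat >> h.py <<'E'
S0=np.array([.631,.048,0.]);YAW=.2227
RS=R.from_euler('z',YAW).as_matrix()
def w2s(p): return (np.asarray(p)-S0)@RS
def s2w(q): return np.asarray(q)@RS.T+S0
def info(goal=None):
    o=readout.observe();T=R.from_rotvec(o["ee_rot"]).as_matrix();p=np.array(o["position"])
    print('t',round(o["clock"],2),'tcp stand mm',(w2s(p)*1e3).round(1),'F(stand)',(np.array(o["force"])@RS).round(1),'w',round(o["width"],3),'g',round(o["gripper_force"],1))
    A=RS.T@T; print('tool x in stand',A[:,0].round(3),'y',A[:,1].round(3),'z',A[:,2].round(3))
    if goal is not None:
        d=T.T@(s2w(np.array(goal)/1e3)-p); print('rows units total xyz',(d/.04).round(2))
    return o
E
python3 - <<'E'
from h import *
o=info([-20,-125,200])
E
```

```text
t 0.1 tcp stand mm [-579.2 -530.2  226. ] F(stand) [-0.2  0.2  1. ] w 1.001 g 0.0
tool x in stand [ 0.997  0.075 -0.   ] y [ 0.075 -0.997 -0.001] z [-0.     0.001 -1.   ]
rows units total xyz [14.7  -9.05  0.66]
```

```bash
python3 -m creep '[[0.7,-0.5,0,0.5,0.6],[0.7,-0.5,0,0.57,0.6],[0.7,-0.5,0,0,0.6],[0.7,-0.5,0,0,0.6],[0.7,-0.5,0,0,0.6],[0.7,-0.5,0,0,0.6],[0.7,-0.5,0,0,0.6],[0.7,-0.5,0,0,0.6],[0.7,-0.5,0,0,0.6],[0.7,-0.5,0,0,0.6]]' 20
python3 -m creep '[[0.7,-0.5,0,0,0.3],[0.7,-0.5,0,0,0.3],[0.7,-0.5,0,0,0.3],[0.7,-0.5,0,0,0.3],[0.7,-0.5,0,0,0.3],[0.7,-0.5,0,0,0.3],[0.7,-0.5,0,0,0.3],[0.7,-0.5,0,0,0.3],[0,0,0,0,0.27],[0,0,0,0,0.27]]'
python3 - <<'E'
from h import *
info([-20,-125,66])
d=grab("wrist");cv2.imwrite('pics/w1.png',d["pixels"]);P=cloud(d)
hsv=cv2.cvtColor(d["pixels"],cv2.COLOR_BGR2HSV);m=(hsv[...,0]>5)&(hsv[...,0]<22)&(hsv[...,1]>140)&(d["z_map"]>0)
q=w2s(P[m])*1e3
q=q[(q[:,2]>60)&(q[:,2]<110)&(q[:,1]<-60)&(q[:,1]>-150)]
print(len(q)); b=q[q[:,1]<-112]
print('bar',np.percentile(b,[1,50,99],axis=0).round(1).tolist(),'slope',np.polyfit(b[:,0],b[:,1],1))
E
```

```text
clock: 1.35
position: [0.4096, -0.337, 0.2265]
ee_rot: [-3.122, -0.349, 0.001]
force: [-0.2, -0.6, 0.1]
width: 0.6
gripper_force: 0.0
clock: 2.6
position: [0.5917, -0.133, 0.2262]
ee_rot: [3.122, 0.349, -0.002]
force: [0.3, 0.0, 0.2]
width: 0.27
gripper_force: 0.0
t 2.6 tcp stand mm [ -78.3 -167.8  226.2] F(stand) [ 0.3 -0.1  0.2] w 0.27 g 0.0
tool x in stand [ 1.     0.    -0.001] y [ 0. -1.  0.] z [-0.001 -0.    -1.   ]
rows units total xyz [ 1.46 -1.07  4.  ]
4715
bar [[-68.7, -129.9, 84.5], [-15.8, -124.7, 89.0], [28.7, -112.6, 91.2]] slope [ 2.48194790e-03 -1.24007128e+02]
```

View pics/w1.png

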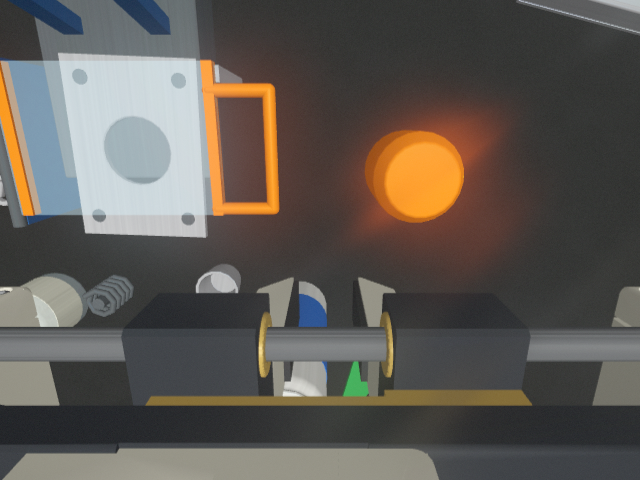

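The bar shows at (270,150) and fits the stand frame to about 1 mm. I'll descend on it and pinch.

```bash
python3 -m creep '[[0.73,-0.54,0,0,0.27],[0.73,-0.54,0,0,0.27],[0,0,0.8,0,0.27],[0,0,0.8,0,0.27],[0,0,0.8,0,0.27],[0,0,0.8,0,0.27],[0,0,0.8,0,0.27],[0,0,0,0,0.27],[0,0,0,0,0],[0,0,0,0,0],[0,0,0,0,0],[0,0,0,0,0]]' 15
python3 - <<'E'
from h import *
info([-20,-125,66])
b=[(85-210*np.cos(f),85+210*np.sin(f)) for f in np.linspace(0,1.80,19)]
d=np.diff(b,axis=0)/40
print([(round(-x[0],2),round(-x[1],2)) for x in d])
E
```

```text
clock: 4.15
position: [0.6407, -0.0779, 0.0684]
ee_rot: [3.121, 0.349, 0.004]
force: [-0.2, -1.4, 7.4]
width: 0.103
gripper_force: 15.0
t 4.15 tcp stand mm [ -18.3 -125.    68.4] F(stand) [-0.5 -1.3  7.4] w 0.103 g 15.0
tool x in stand [ 1.    -0.     0.002] y [-0.    -1.     0.001] z [ 0.002 -0.001 -1.   ]
rows units total xyz [-0.04  0.    0.06]
[(np.float64(-0.03), np.float64(-0.52)), (np.float64(-0.08), np.float64(-0.52)), (np.float64(-0.13), np.float64(-0.51)), (np.float64(-0.18), np.float64(-0.49)), (np.float64(-0.23), np.float64(-0.47)), (np.float64(-0.27), np.float64(-0.45)), (np.float64(-0.32), np.float64(-0.42)), (np.float64(-0.36), np.float64(-0.38)), (np.float64(-0.39), np.float64(-0.35)), (np.float64(-0.43), np.float64(-0.31)), (np.float64(-0.46), np.float64(-0.26)), (np.float64(-0.48), np.float64(-0.21)), (np.float64(-0.5), np.float64(-0.17)), (np.float64(-0.51), np.float64(-0.11)), (np.float64(-0.52), np.float64(-0.06)), (np.float64(-0.52), np.float64(-0.01)), (np.float64(-0.52), np.float64(0.04)), (np.float64(-0.52), np.float64(0.09))]
```

```bash
python3 -m creep '[[0,-0.03,-0.52,0,0],[0,-0.08,-0.52,0,0],[0,-0.13,-0.51,0,0],[0,-0.18,-0.49,0,0],[0,-0.23,-0.47,0,0],[0,-0.27,-0.45,0,0],[0,-0.32,-0.42,0,0],[0,-0.36,-0.38,0,0],[0,-0.39,-0.35,0,0]]' 
python3 -m creep '[[0,-0.43,-0.31,0,0],[0,-0.46,-0.26,0,0],[0,-0.48,-0.21,0,0],[0,-0.5,-0.17,0,0],[0,-0.51,-0.11,0,0],[0,-0.52,-0.06,0,0],[0,-0.52,-0.01,0,0],[0,-0.52,0.04,0,0],[0,-0.52,0.09,0,0],[0,0,0,0,0]]'
python3 -c "
from h import *
info([-20,139,270])"
```

```text
clock: 5.28
position: [0.6237, -0.003, 0.234]
ee_rot: [3.118, 0.344, 0.007]
force: [3.5, -7.0, 5.9]
width: 0.105
gripper_force: 15.0
clock: 6.52
position: [0.5825, 0.1777, 0.2709]
ee_rot: [-3.12, -0.355, -0.002]
force: [4.2, 2.7, 5.0]
width: 0.102
gripper_force: 15.0
t 6.53 tcp stand mm [-18.7 137.2 270.9] F(stand) [4.7 1.7 5. ] w 0.102 g 15.0
tool x in stand [1.    0.004 0.002] y [ 0.004 -1.    -0.002] z [ 0.002  0.002 -1.   ]
rows units total xyz [-0.03 -0.05  0.02]
```

```bash
python3 -m creep '[[0,0,0,0,0.27],[0,0,0,0,0.27],[0,0,-0.5,0,0.27],[0,0,-0.5,0,0.27],[0,0,-0.5,0,0.27],[-0.4,0.6,0,0,0.27],[-0.5,0.7,0,0,0.4],[-0.5,0.7,0,0,0.5],[-0.5,0.7,0,0,0.54],[-0.5,0.7,0,0,0.54],[-0.6,0.4,0,0,0.54],[0,0,0,0,0.54]]' 
cat > pl.py <<'E'
from h import *
import sys
info([-150,-15,200])
for n in sys.argv[1:]:
    d=grab(n);P=cloud(d);q=w2s(P)*1e3;cv2.imwrite(f'pics/{n}_{int(readout.observe()["clock"]*10)}.png',d["pixels"])
    hsv=cv2.cvtColor(d["pixels"],cv2.COLOR_BGR2HSV)
    m=(d["z_map"]>0)&(q[...,0]>-140)&(q[...,0]<72)&(abs(q[...,1])<75)&(q[...,2]>52)&(q[...,2]<62)&(hsv[...,2]>110)&(hsv[...,1]<60)
    a=q[m]
    print(n,len(a),cv2.minAreaRect(a[:,:2].astype(np.float32)),np.percentile(a,[.5,50,99.5],axis=0).round(1).tolist())
    o=q[(hsv[...,0]>5)&(hsv[...,0]<22)&(hsv[...,1]>140)&(d["z_map"]>0)]
    o=o[(o[:,2]>240)&(o[:,2]<320)];print('cover bar',len(o),o.mean(0).round() if len(o) else'')
E
python3 pl.py top scene wrist
```

```text
clock: 8.02
position: [0.4976, -0.0026, 0.3309]
ee_rot: [3.122, 0.344, -0.002]
force: [0.7, 0.3, -0.1]
width: 0.538
gripper_force: 0.0
t 8.03 tcp stand mm [-141.3  -19.9  330.9] F(stand) [ 0.7  0.1 -0.1] w 0.538 g 0.0
tool x in stand [ 1.    -0.003 -0.002] y [-0.003 -1.     0.001] z [-0.002 -0.001 -1.   ]
rows units total xyz [-0.21 -0.12  3.27]
top 1616 ((-10.194160461425781, 0.23825836181640625), (163.9630126953125, 125.95188903808594), 0.01974281296133995) [[-88.6, -61.3, 52.0], [13.1, 8.1, 55.4], [69.6, 61.8, 61.5]]
cover bar 386 [-18. 132. 270.]
scene 3951 ((-13.32879638671875, -0.2081451416015625), (125.59505462646484, 170.20361328125), 89.95889282226562) [[-95.9, -61.0, 52.1], [-17.5, -10.3, 55.4], [55.1, 51.8, 59.1]]
cover bar 997 [-13. 131. 268.]
wrist 12933 ((-17.031314849853516, 1.1377029418945312), (125.71916961669922, 158.96563720703125), 87.91240692138672) [[-96.6, -61.0, 53.1], [-10.2, -5.1, 55.9], [53.4, 50.1, 58.2]]
cover bar 6049 [-41. 131. 271.]
```

```bash
ls pics; python3 - <<'E'
from h import *
d=dict(np.load('/tmp/wrist.npz'));q=w2s(cloud(d))*1e3
hsv=cv2.cvtColor(d["pixels"],cv2.COLOR_BGR2HSV)
m=(d["z_map"]>0)&(abs(q[...,2]-56)<2.5)&(hsv[...,2]>110)&(hsv[...,1]<60)&(abs(q[...,1])<75)&(q[...,0]>-140)&(q[...,0]<75)
a=q[m]
for y in(-45,-20,0,20,35):
    s=a[abs(a[:,1]-y)<2,0];print('y',y,np.percentile(s,[1,99]).round(1))
for x in(-80,-40,20,45):
    s=a[abs(a[:,0]-x)<2,1];print('x',x,np.percentile(s,[1,99]).round(1))
E
```

```text
scene0.png
scene_81.png
top0.png
top_80.png
w1.png
wrist_81.png
y -45 [-96.7  50.3]
y -20 [-95.5  52. ]
y 0 [-95.5  52.5]
y 20 [-94.4  53.5]
y 35 [-92.8  52.6]
x -80 [-56.9  50.7]
x -40 [-58.9  49.5]
x 20 [-60.5  46.7]
x 45 [-61.7  45.6]
```

```bash
cp pics/wrist_*.png pics/w2.png; cp pics/scene_8*.png pics/s2.png
```

```text
(no output)
```

View pics/w2.png

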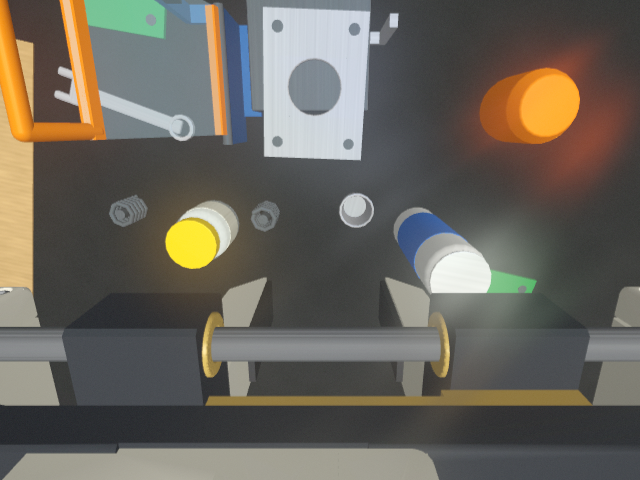

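The cover is open at upper left, and the plate (center about (315,85)) lies clear in front of the fence. The gap before the cup and spring is free, so I'll lower two spread fingers behind the near edge.

```bash
python3 -m creep '[[0.37,-0.09,0.8,0,0.54],[0.36,-0.09,0.9,0,0.54],[0,0,0.9,0,0.54],[0,0,0.9,0,0.54],[0,0,0.9,0,0.54],[0,0,0.9,0,0.54],[0,0,0.8,0,0.54],[0,0,0.6,0,0.54],[0,0,0.4,0,0.54],[0,0,0.27,0,0.54],[0,0,0,0,0.54]]' 
python3 pl.py wrist; cp pics/wrist_9*.png pics/w3.png
```

```text
clock: 9.55
position: [0.5259, 0.0132, 0.0359]
ee_rot: [-3.122, -0.35, 0.001]
force: [0.6, -1.0, 1.3]
width: 0.538
gripper_force: 0.0
t 9.55 tcp stand mm [-110.2  -10.8   35.9] F(stand) [ 0.3 -1.1  1.3] w 0.538 g 0.0
tool x in stand [ 1.     0.001 -0.001] y [ 0.001 -1.    -0.   ] z [-0.001  0.    -1.   ]
rows units total xyz [-1.   0.1 -4.1]
wrist 67908 ((-46.99986267089844, -2.084339141845703), (107.56346893310547, 119.56034088134766), 0.11458902060985565) [[-99.3, -60.0, 53.4], [-50.0, -4.3, 55.8], [6.0, 50.3, 58.2]]
cover bar 0
```

View pics/w3.png

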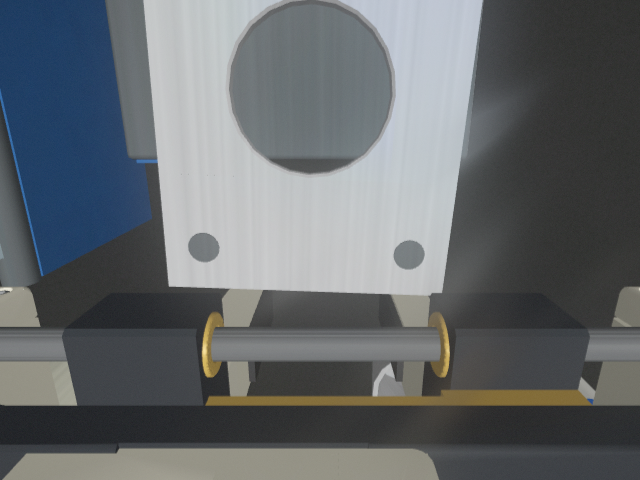

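The fingers sit just behind the near edge (row 290), and the plate overlaps both of them. I'll push gently toward the fence.

```bash
python3 -m creep '[[0.1,0,0,0,0.54],[0.1,0,0,0,0.54],[0.1,0,0,0,0.54],[0.1,0,0,0,0.54],[0,0,0,0,0.54]]' 30
python3 -m creep '[[0.06,0,0,0,0.54],[0.06,0,0,0,0.54],[0,0,0,0,0.54]]'
python3 -c "
from h import *
info([-89,-13,32])"
```

```text
clock: 10.22
position: [0.5421, 0.0167, 0.0365]
ee_rot: [-3.122, -0.35, -0.001]
force: [-2.3, -2.0, 1.7]
width: 0.541
gripper_force: 1.1
clock: 10.6
position: [0.5447, 0.0173, 0.0362]
ee_rot: [3.122, 0.35, -0.005]
force: [-8.1, -2.1, 5.4]
width: 0.537
gripper_force: 4.1
t 10.6 tcp stand mm [-90.9 -10.9  36.2] F(stand) [-8.4 -0.3  5.4] w 0.537 g 4.1
tool x in stand [ 1.     0.    -0.003] y [ 0. -1.  0.] z [-0.003 -0.    -1.   ]
rows units total xyz [0.05 0.05 0.1 ]
```

```bash
python3 -m creep '[[0.06,0,0,0,0.54],[0.06,0,0,0,0.54],[0,0,0,0,0.54]]'
python3 -m creep '[[0,0,-0.1,0,0.54],[0,0,-0.1,0,0.54],[0.01,0,-0.1,0,0.54],[0.02,0,-0.1,0,0.54],[0,0,0,0,0.54]]'
python3 pl.py wrist; cp pics/wrist_11*.png pics/w4.png
python3 - <<'E'
from h import *
d=dict(np.load('/tmp/wrist.npz'));q=w2s(cloud(d))*1e3
a=q[(d["z_map"]>0)&(abs(q[...,1]+8)<45)&(q[...,0]>-85)&(q[...,0]<0)&(q[...,2]>50)&(q[...,2]<110)]
A=np.c_[a[:,:2],np.ones(len(a))];print(np.linalg.lstsq(A,a[:,2],rcond=None)[0],len(a))
for x in(-75,-60,-40): s=a[abs(a[:,0]-x)<3];print(x,np.median(s[:,2]))
E
```

```text
clock: 10.98
position: [0.5451, 0.0173, 0.0354]
ee_rot: [3.121, 0.349, -0.017]
force: [-19.8, -4.2, 14.4]
width: 0.541
gripper_force: 10.3
clock: 11.6
position: [0.5458, 0.0175, 0.0503]
ee_rot: [3.121, 0.349, -0.019]
force: [-16.0, -3.8, -2.7]
width: 0.54
gripper_force: 8.2
t 11.6 tcp stand mm [-89.9 -10.9  50.3] F(stand) [-16.4  -0.1  -2.7] w 0.54 g 8.2
tool x in stand [ 1.     0.    -0.012] y [ 0. -1. -0.] z [-0.012  0.    -1.   ]
rows units total xyz [-1.55  0.1  -3.72]
wrist 8171 ((-3.88458251953125, 0.04837799072265625), (66.27593231201172, 123.46871948242188), 0.03655676543712616) [[-27.1, -57.3, 56.2], [23.5, -0.1, 61.4], [28.9, 52.2, 62.0]]
cover bar 0 
[-1.98862738e-01 -1.67472959e-02  5.74851004e+01] 44714
-75 69.35822755179674
-60 68.29472755058103
-40 66.67677465895879
```

It works: the plate tilts about 5° with the edge stuck to the fingers and the foot down. Next I'll compute the arc increments.

```bash
python3 - <<'E'
import numpy as np
t=np.radians(np.arange(5,101,5));x=70-6*np.sin(t)-150*np.cos(t);z=50+150*np.sin(t)
for i in range(len(t)-1): print(round(np.degrees(t[i+1])),((x[i+1]-x[i])/40).round(2),((z[i+1]-z[i])/-40).round(2),x[i+1].round(),z[i+1].round())
E
python3 -m creep '[[0.02,0,-0.16,0,0.54],[0.02,0,-0.16,0,0.54],[0.03,0,-0.16,0,0.54],[0.03,0,-0.16,0,0.54],[0.05,0,-0.16,0,0.54],[0.05,0,-0.15,0,0.54],[0,0,0,0,0.54]]'
python3 -c "
from h import *
info()"
```

```text
10 0.03 -0.32 -79.0 76.0
15 0.06 -0.32 -76.0 89.0
20 0.09 -0.31 -73.0 101.0
25 0.11 -0.3 -68.0 113.0
30 0.14 -0.29 -63.0 125.0
35 0.16 -0.28 -56.0 136.0
40 0.19 -0.26 -49.0 146.0
45 0.21 -0.24 -40.0 156.0
50 0.23 -0.22 -31.0 165.0
55 0.25 -0.2 -21.0 173.0
60 0.27 -0.18 -10.0 180.0
65 0.28 -0.15 1.0 186.0
70 0.3 -0.13 13.0 191.0
75 0.31 -0.1 25.0 195.0
80 0.32 -0.07 38.0 198.0
85 0.32 -0.04 51.0 199.0
90 0.33 -0.01 64.0 200.0
95 0.33 0.01 77.0 199.0
100 0.33 0.04 90.0 198.0
clock: 12.52
position: [0.5532, 0.0191, 0.0885]
ee_rot: [3.121, 0.349, -0.021]
force: [-19.9, -4.1, 3.3]
width: 0.541
gripper_force: 10.2
t 12.53 tcp stand mm [-82.3 -11.   88.5] F(stand) [-20.3   0.4   3.3] w 0.541 g 10.2
tool x in stand [ 1.     0.    -0.013] y [ 0. -1. -0.] z [-0.013  0.    -1.   ]
```

```bash
python3 -m creep '[[0.02,0,-0.15,0,0.54],[0.03,0,-0.15,0,0.54],[0.06,0,-0.15,0,0.54],[0.06,0,-0.14,0,0.54],[0.08,0,-0.14,0,0.54],[0.08,0,-0.14,0,0.54],[0.09,0,-0.13,0,0.54],[0.1,0,-0.13,0,0.54],[0,0,0,0,0.54]]'
python3 pl.py scene; cp pics/scene_13*.png pics/s3.png
```

```text
clock: 13.65
position: [0.5789, 0.0249, 0.1357]
ee_rot: [3.122, 0.35, -0.004]
force: [-9.0, -2.7, 4.8]
width: 0.543
gripper_force: 4.6
t 13.65 tcp stand mm [-55.9 -11.  135.7] F(stand) [-9.4 -0.7  4.8] w 0.543 g 4.6
tool x in stand [ 1.     0.    -0.003] y [ 0. -1.  0.] z [-0.003 -0.    -1.   ]
rows units total xyz [-2.36  0.1  -1.6 ]
scene 159 ((20.005258560180664, -0.712890625), (107.35358428955078, 120.84329986572266), 4.523517608642578) [[-33.9, -62.4, 52.0], [63.9, -43.5, 56.6], [71.9, 50.6, 61.9]]
cover bar 946 [-12. 131. 267.]
```

View pics/s3.png

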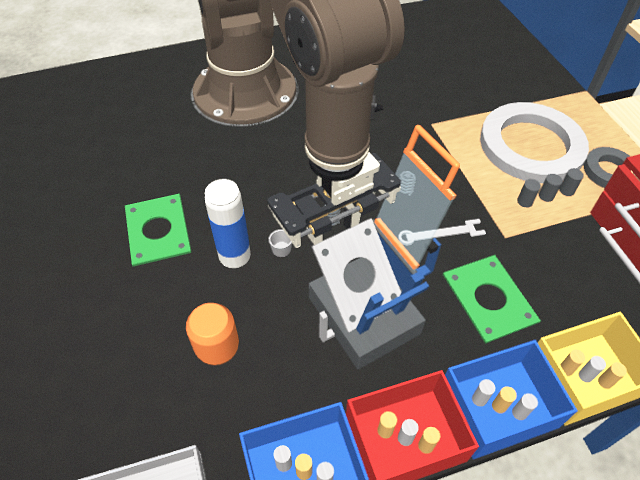

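The plate is tipped about 41° with its foot at the fence, the cover is open on its stop, and the bystanders haven't moved. I'll continue the arc.

```bash
python3 -m creep '[[0.1,0,-0.12,0,0.54],[0.11,0,-0.12,0,0.54],[0.11,0,-0.11,0,0.54],[0.12,0,-0.11,0,0.54],[0.12,0,-0.1,0,0.54],[0.13,0,-0.1,0,0.54],[0.13,0,-0.09,0,0.54],[0.14,0,-0.09,0,0.54],[0.14,0,-0.08,0,0.54],[0.14,0,-0.07,0,0.54],[0.15,0,-0.07,0,0.54],[0,0,0,0,0.54]]'
python3 -c "
from h import *
info()"
```

```text
clock: 15.2
position: [0.6351, 0.0377, 0.1781]
ee_rot: [-3.122, -0.35, -0.001]
force: [-1.6, -0.4, 0.3]
width: 0.54
gripper_force: 0.5
t 15.2 tcp stand mm [  1.8 -10.9 178.1] F(stand) [-1.7 -0.   0.3] w 0.54 g 0.5
tool x in stand [1.    0.    0.001] y [ 0. -1. -0.] z [ 0.001  0.    -1.   ]
```

```bash
python3 -m creep '[[0.14,0,-0.04,0,0.54],[0.14,0,-0.04,0,0.54],[0.14,0,-0.03,0,0.54],[0.14,0,-0.03,0,0.54],[0.14,0,-0.02,0,0.54],[0.13,0,-0.01,0,0.54],[0.12,0,0,0,0.54],[0.12,0,0,0,0.54],[0.12,0,0,0,0.54],[0,0,0,0,0.54]]'
python3 -c "
from h import *
info()"
python3 -m creep '[[0.1,0,0,0,0.54],[0.1,0,0,0,0.54],[0.1,0,0,0,0.54],[0.1,0,0,0,0.54],[0.08,0,0,0,0.54],[0,0,0,0,0.54]]'
python3 pl.py scene; cp pics/scene_17*.png pics/s4.png
```

```text
clock: 16.45
position: [0.6812, 0.0482, 0.1846]
ee_rot: [3.122, 0.35, 0.0]
force: [0.1, -0.2, 0.0]
width: 0.54
gripper_force: 0.0
t 16.45 tcp stand mm [ 49.  -10.9 184.6] F(stand) [ 0.  -0.2  0. ] w 0.54 g 0.0
tool x in stand [1. 0. 0.] y [ 0. -1.  0.] z [ 0. -0. -1.]
clock: 17.2
position: [0.6998, 0.0524, 0.1846]
ee_rot: [3.122, 0.35, -0.0]
force: [0.5, 0.2, -0.0]
width: 0.54
gripper_force: 0.0
t 17.2 tcp stand mm [ 68.1 -10.9 184.6] F(stand) [ 0.6  0.1 -0. ] w 0.54 g 0.0
tool x in stand [ 1.  0. -0.] y [ 0. -1. -0.] z [-0.  0. -1.]
rows units total xyz [-5.45  0.1  -0.38]
scene 64 ((23.376949310302734, -5.034206390380859), (116.69248962402344, 97.99928283691406), 88.94764709472656) [[-21.8, -63.5, 52.0], [28.1, -47.0, 52.5], [71.4, 53.4, 60.4]]
cover bar 442 [ 22. 131. 267.]
```

```bash
python3 - <<'E'
from h import *
d=dict(np.load('/tmp/scene.npz'));q=w2s(cloud(d))*1e3
hsv=cv2.cvtColor(d["pixels"],cv2.COLOR_BGR2HSV)
m=(d["z_map"]>0)&(q[...,0]>20)&(q[...,0]<130)&(abs(q[...,1])<70)&(q[...,2]>60)&(q[...,2]<195)&(hsv[...,2]>130)&(hsv[...,1]<40)
a=q[m];A=np.c_[a[:,1:],np.ones(len(a))]
k=np.ones(len(a),bool)
for _ in range(5):
    c=np.linalg.lstsq(A[k],a[k,0],rcond=None)[0];k=abs(A@c-a[:,0])<4
print(len(a),k.sum(),'yaw',np.degrees(np.arctan(c[0])),'lean',np.degrees(np.arctan(c[1])),'x at z50',c[1]*50+c[2],np.percentile(a[k],[1,99],axis=0).round())
E
```

```text
262 221 yaw 0.3384277395498008 lean 10.920121185802302 x at z50 66.4938480071391 [[ 69. -58.  65.]
 [ 96.  50. 195.]]
```

The plate leans 11° past upright and is square on the fence. I'll back off and verify.

```bash
python3 -m creep '[[-0.3,0,0,0,0.54],[-0.5,0,0,0,0.54],[-0.7,0,0,0,0.54],[-0.7,0,-0.4,0,0.54],[-0.7,0,-0.7,0,0.54],[-0.7,0,-0.7,0,0.54],[-0.5,0,-0.7,0,0.54],[-0.3,0,-0.4,0,0.54],[0,0,0,0,0.54],[0,0,0,0,0.54],[0,0,0,0,0.54]]'
python3 pl.py scene; cp pics/scene_18*.png pics/s5.png
```

```text
clock: 18.62
position: [0.528, 0.0135, 0.2994]
ee_rot: [-3.122, -0.35, 0.003]
force: [-0.7, 0.1, -1.1]
width: 0.541
gripper_force: 0.0
t 18.62 tcp stand mm [-108.1  -10.9  299.4] F(stand) [-0.6  0.3 -1.1] w 0.541 g 0.0
tool x in stand [ 1.     0.001 -0.002] y [ 0.001 -1.    -0.   ] z [-0.002  0.    -1.   ]
rows units total xyz [-1.04  0.1   2.49]
scene 107 ((15.606651306152344, -0.20018768310546875), (127.07371520996094, 112.57019805908203), 89.99286651611328) [[-40.7, -63.1, 52.0], [0.2, -11.6, 52.6], [71.9, 63.3, 60.7]]
cover bar 976 [-13. 131. 268.]
```

View pics/s5.png

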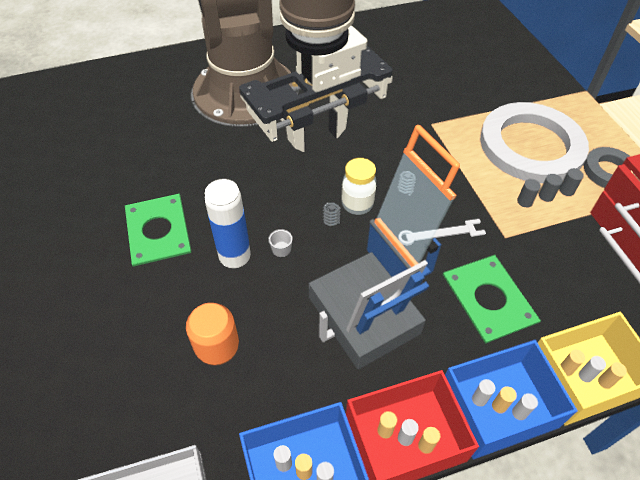

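The plate stands on the fence (around (395,295)), the cover is open on its stop, all bystanders are where they started, and the robot is clear.

```bash
python3 -c "
from cell import sign_off
print(sign_off())"
```

```text
the job is handed in; nothing more can be done
None
```

Handed in at 18.6 s of the 61 s allowed: the cover is open on its stop, the plate measured about 11° past upright and square on the fence, the bystanders look unmoved in the final picture, and the robot touches nothing; `sign_off()` gave no verdict.

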